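Set out the stoppered vials and the logger for a drying run

TASK

Get the next drying run ready: stand each of the three stoppered vials upright in the middle of the round black-rimmed tray of its own size (small in small, medium in medium, large in large), setting the glass down gently and never tipping it over, and leave the two open vials where they stand. Lay the temperature logger on its sloping stand, screen up and yellow plugs at the high end, straight and about midway along the ledge, with its bottom end resting right against the ledge.

Things in the scene. Friction and masses are not known exactly. Their poses are not given: they have to be found in the camera images.
- vial_small_c (a point): small stoppered vial: clear glass with a white cake inside and a dark rubber stopper on top, straight round body 28 mm in diameter up to 37 mm height, narrower shoulder and neck above, 56 mm tall with its stopper, 30 g or so. This point is its centre, 28 mm above its underside; z is up along the vial. It stands upright on the table.
- vial_medium_c (a point): medium stoppered vial: clear glass with a white cake inside and a dark rubber stopper on top, straight round body 40 mm in diameter up to 47 mm height, narrower shoulder and neck above, 70 mm tall with its stopper, 80 g or so. This point is its centre, 35 mm above its underside; z is up along the vial. It stands upright on the table.
- vial_large_c (a point): large stoppered vial: clear glass with a white cake inside and a dark rubber stopper on top, straight round body 52 mm in diameter up to 55 mm height, narrower shoulder and neck above, 82 mm tall with its stopper, 140 g or so. This point is its centre, 41 mm above its underside; z is up along the vial. It stands upright on the table.
- tray_small_floor (a point): small round drying tray with a grey floor and a black rim, fixed to the table: inside diameter 48 mm, outside 56 mm, floor 4 mm above the table, plain rim 5 mm higher than the floor (9 mm above the table). This point is the centre of its floor; z is up.
- tray_medium_floor (a point): medium round drying tray with a grey floor and a black rim, fixed to the table: inside diameter 60 mm, outside 68 mm, floor 4 mm above the table, plain rim 5 mm higher than the floor (9 mm above the table). This point is the centre of its floor; z is up.
- tray_large_floor (a point): large round drying tray with a grey floor and a black rim, fixed to the table: inside diameter 72 mm, outside 80 mm, floor 4 mm above the table, plain rim 5 mm higher than the floor (9 mm above the table). This point is the centre of its floor; z is up.
- open_a_c (a point): wider of the two open, empty glass vials (no stopper): 40 mm in diameter, 60 mm tall, standing on the table, not wanted. This point is its centre, 30 mm above the table; z is up.
- open_b_c (a point): narrower of the two open, empty glass vials (no stopper): 28 mm in diameter, 48 mm tall, standing on the table, not wanted. This point is its centre, 24 mm above the table; z is up.
- logger_c (a point): handheld temperature logger, a dark flat box 110 mm long (its x), 50 mm wide (its y), 30 mm thick (its z), about 220 g, lying on the table (z = 0), screen up. This point is its centre. +x points to its top end with four small yellow plugs (standing out 8 mm), -x to its plain bottom end below two buttons, +z out of the screen.
- stand_seat (a point): logger stand, fixed: a metal plate 90 mm wide, sloping up at 25 degrees towards +x (120 mm of slope), with a ledge across its low end, 12 mm high above the slope. This point: the inner corner of ledge and slope, mid-width, 18 mm above the table. x level from the ledge to the high end, y along the ledge, z up. Things do not slide down by themselves. Logger home: its centre at x +43.5, z +36.8 mm.
Mind the look-alikes: they are no part of the job. Leave any red look-alike of the part that bears vial_large_c alone. Leave any pink look-alike of the part that bears open_b_c alone.

How it is judged:
By the outcome, as a careful person would: the job done as asked, in the order asked, and still so for the second after the job is handed in, with the robot touching nothing.
It also fails if it takes over 112 s, if anything falls off the work surface, if the arm or the gripper's body presses on something with over 40 N, if the wrist force passes 120 N, or if a joint passes its speed limit or range.

ROBOT

A 7-joint arm with a two-finger parallel gripper is mounted at the origin on the work surface. World frame = base frame: x ahead of the robot, y to its left, z up, the work surface at z = 0. Lengths are in m, angles in rad, forces in N, time in s.
With the tool pointing down it reaches from about 0.4 to 0.9 m from the base axis. Payload 5.5 kg.
Tool frame: the origin (TCP) lies between the finger pads; the fingertips stand 25 mm ahead of it and the grasp point (between the pads) lies 6 mm ahead of it; z points along the fingers, y is the direction in which the jaws open and shut (so a half turn about z gives the same grasp; the last joint's range is limited). The gripper opens to 92 mm and grips with 3 to 60 N. Pads are 19 mm wide; open, the fingers measure 130 mm over their backs; the gripper's body (75 mm by 190 mm) begins 47 mm behind the grasp point.
Start: joints at [-0.855, 0.501, -0.427, 1.55, 0.221, 1.138, -0.21], TCP at [0.284, 0.585, 0.217] pointing down, gripper open.
Joint ranges: [-2.88, 2.88], [-0.31, 2.03], [-1.54, 1.56], [0.2, 2.42], [-1.41, 4.55], [0.19, 2.02], [-2.57, 2.57]. Speed limits (rad/s): [2.57, 2.57, 3.14, 3.14, 3.14, 3.14, 3.14].

INTERFACE

Orientations are given as a unit quaternion [x, y, z, w].
In Python, from cell import ctrl, jaws, planner, sensors, viewer, close_job gives the robot as it stands. Calls block until the motion is done:
- ctrl.goto(position, orientation): joint-space move of the TCP to a pose.
- ctrl.move_linear(position, rot=None, max_speed=0.15): straight line of the TCP; rot=None keeps the orientation; max_speed is the mean speed in m/s.
- ctrl.set_joints(angles): joint-space move.
- jaws.open_jaws() and jaws.clamp(force=None): open the fingers fully, or close them until they stop; force is the grip in N (None keeps the last).
- ctrl.sleep(seconds).
- planner.inverse_kinematics(position, orientation): joint angles nearest the present ones, or None.
- sensors.get_obs(): the state.
- viewer.snapshot(name): name is "scene" or "side" or "wrist"; returns a dict with "pixels" (400x640x3 uint8, red, green, blue), "z_map" (400x640 float32, m along the optical axis (not along the pixel's ray), 0 where there is no reading), "fx", "fy", "cx", "cy" (pixels), "origin" and "orientation" of the camera in the world. Camera axes: x right, y down, z forward; pixel columns grow to the right and rows downward; lengths in m; the calibration is good to about 2 mm. A picture is of the moment at which its call begins.
A pose or a line that the arm cannot do raises ctrl.IKError and nothing moves.
- close_job(): hands the job in, once; it reports no verdict.
The state is a dict: "time": time; "qpos": joint angles; "joint_velocities": joint speeds; "joint_efforts": joint torques, N m; "ee_pos": TCP position; "tcp_rot": TCP orientation; "contact_force": force on the tool from outside, world axes, zero at the start; "moment": the same for the moment, N m; "gripper_width": finger opening in m.
Only numpy, scipy, OpenCV 4.12 (cv2) and the standard library are available. Lean on these libraries where they do the work, as an engineer would, in place of code of your own. Each camera call takes 0.05 s, during which the arm holds its last target.

## Working session

There is one attempt and no reset: what is moved stays moved. The work goes in short steps, each a Python script; the robot and the scene stay as the last script left them, time stands still between calls to the robot, and variables do not carry over. Pictures are saved under pics/ and viewed, and the job is handed in when it is done.

```bash
ls; mkdir -p pics
cat > h.py <<'E'
import numpy as np, cv2
from scipy.spatial.transform import Rotation as R
from cell import ctrl, jaws, planner, sensors, viewer, close_job
def snap(n,f):
    s=viewer.snapshot(n); cv2.imwrite('pics/'+f+'.png',s['pixels'][:,:,::-1]); 
    np.savez('pics/'+f+'.npz',**s); return s
def ray(s,u,v):
    d=np.array([(u-s['cx'])/s['fx'],(v-s['cy'])/s['fy'],1.0]); return R.from_quat(s['orientation']).apply(d)
def onplane(s,u,v,z):
    d=ray(s,u,v); o=np.array(s['origin']); return o+d*(z-o[2])/d[2]
def pt(s,u,v):
    return np.array(s['origin'])+ray(s,u,v)*s['z_map'][int(round(v)),int(round(u))]
def down(yaw): # tool z down, tool y (jaw dir) at angle yaw from world y
    return (R.from_euler('z',yaw)*R.from_quat([1,0,0,0])).as_quat()
E
python3 - <<'E'
from h import *
for n in ['scene','side','wrist']:
    s=snap(n,n+'0'); print(n,s['origin'],s['orientation'],s['fx'],s['cx'],s['cy'])
o=sensors.get_obs();print(o['time'],o['ee_pos'],o['tcp_rot'],o['gripper_width'])
E
```

```text
pics
scene [ 1.08953343 -0.4275133   0.84268338] [ 0.82637875  0.43130012 -0.16435124 -0.32259423] 426.2039300379331 319.3372465561526 197.40421469617667
side [ 0.02515766 -0.66718631  0.61145795] [ 0.83940775 -0.27128578  0.14995696 -0.44644323] 477.1927596982821 322.6369547047231 193.04839434307385
wrist [0.22240311 0.61475512 0.38422206] [0.84040321 0.52616772 0.06849115 0.11035824] 360.11153061790696 318.66608762130664 203.15224599563817
0.15 [0.284169   0.5839677  0.21642001] [ 2.24447537e-01  9.74485884e-01 -7.32868764e-04 -1.69241972e-04] 0.09202554252533479
```

View pics/scene0.png

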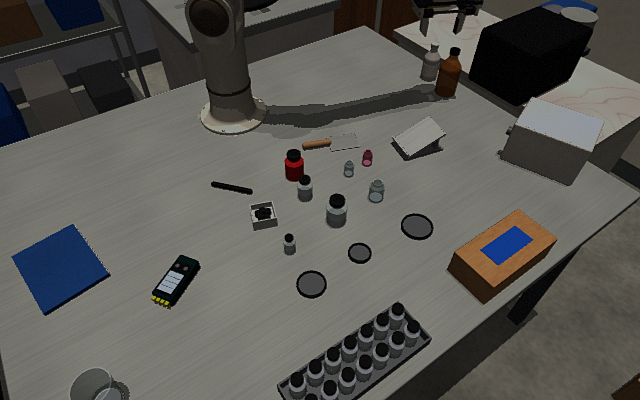

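View pics/side0.png

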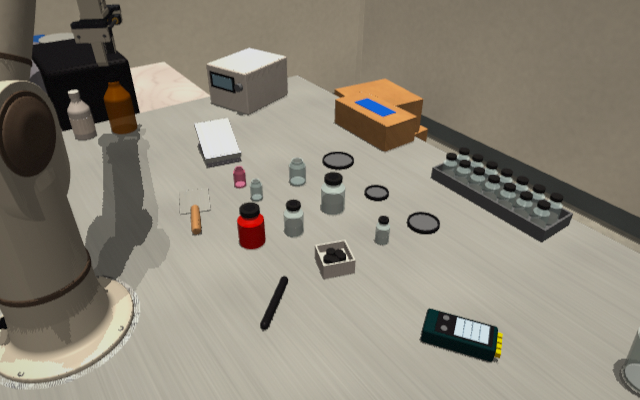

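View pics/wrist0.png

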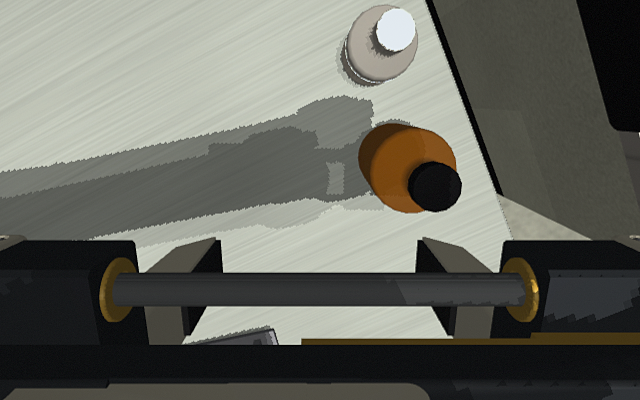

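The scene view shows the stoppered vials at (289,243) small, (305,188) medium and (336,210) large. The trays are at (311,284), (359,252) and (417,226), the stand is at (420,138), and the logger at (176,280) has its yellow plugs to the lower left. The red and pink look-alikes are at (294,165) and (367,158). Next I'll zoom in.

Run:
```python
from h import *
a=cv2.imread('pics/scene0.png')[110:310,260:460]; b=cv2.imread('pics/side0.png')[110:280,190:460]
cv2.imwrite('pics/cropA.png',cv2.resize(a,None,fx=3,fy=3,interpolation=cv2.INTER_NEAREST))
cv2.imwrite('pics/cropB.png',cv2.resize(b,(800,504),interpolation=cv2.INTER_NEAREST))
def T(n):
    s=np.load(f'pics/{n}0.npz'); return {k:s[k] for k in s.files}
for n in ['scene','side']:
    s=T(n); g=s['pixels'].max(axis=2)
    m=(g<60).astype(np.uint8)
    N,l,st,c=cv2.connectedComponentsWithStats(m,connectivity=8)
    for i in range(1,N):
        if 25<st[i,4]<1500:
            u,v=c[i]; p=onplane(s,u,v,0.009); 
            if not(0.2<p[0]<1 and -.6<p[1]<.6): continue
            cs=max(cv2.findContours((l==i).astype(np.uint8),cv2.RETR_EXTERNAL,cv2.CHAIN_APPROX_NONE)[0],key=len)
            w=np.array([onplane(s,*q[0],0.009)[:2] for q in cs]).astype(np.float32)
            # outer circle
            (cx,cy),r=cv2.minEnclosingCircle(w)
            print(n,c[i].round(1),st[i,4],'plane9',p.round(4)[:2],'enc',round(cx,4),round(cy,4),'r',round(r,4),'med pt z',pt(s,u,v).round(4))
```

```text
scene [418.7 149.9] 408 plane9 [0.4795 0.366 ] enc 0.4686 0.3913 r 0.0935 med pt z [0.4981 0.3419 0.0343]
scene [316.  146.6] 88 plane9 [0.2947 0.1242] enc 0.2935 0.1272 r 0.0426 med pt z [0.2927 0.1257 0.0068]
scene [293.4 155.1] 159 plane9 [0.2884 0.0483] enc 0.2879 0.0463 r 0.0292 med pt z [0.3591 0.0063 0.0826]
scene [367.  157.8] 65 plane9 [0.4196 0.2177] enc 0.4212 0.2201 r 0.0349 med pt z [0.4403 0.1978 0.0348]
scene [297.  174.5] 336 plane9 [0.3619 0.0131] enc 0.3575 0.0129 r 0.0511 med pt z [0.3728 0.0065 0.0214]
scene [231.7 187.7] 250 plane9 [ 0.3044 -0.1598] enc 0.3029 -0.1601 r 0.0601 med pt z [ 0.3067 -0.1606  0.0114]
scene [304.6 194.8] 157 plane9 [ 0.4381 -0.0121] enc 0.4348 -0.0107 r 0.0278 med pt z [ 0.4522 -0.0211  0.027 ]
scene [336.7 200.8] 196 plane9 [0.5041 0.0454] enc 0.5044 0.0455 r 0.0264 med pt z [0.556  0.0035 0.0829]
scene [262.2 210.4] 252 plane9 [ 0.4215 -0.1324] enc 0.4193 -0.1304 r 0.0331 med pt z [ 0.4333 -0.1376  0.0237]
scene [335.9 219.7] 246 plane9 [0.5546 0.0055] enc 0.5506 0.009 r 0.0311 med pt z [ 0.5711 -0.0078  0.0347]
scene [416.  227.2] 23
[... 3909 characters left out ...]
r 0.0196 med pt z [ 0.8401 -0.3027  0.0691]
side [249.2 210.2] 252 plane9 [0.3922 0.0939] enc 0.3921 0.0941 r 0.0281 med pt z [0.3479 0.002  0.0818]
side [562.5 213.4] 48 plane9 [ 0.9347 -0.3054] enc 0.9302 -0.3024 r 0.0188 med pt z [ 0.9177 -0.3122  0.0203]
side [422.8 224.4] 192 plane9 [ 0.6607 -0.1581] enc 0.6662 -0.1535 r 0.0372 med pt z [ 0.6668 -0.1532  0.0032]
side [383.4 219.7] 67 plane9 [ 0.6049 -0.0988] enc 0.6042 -0.0976 r 0.014 med pt z [ 0.5586 -0.1441  0.0571]
side [333.9 255.5] 244 plane9 [ 0.4518 -0.1283] enc 0.4505 -0.1281 r 0.0238 med pt z [ 0.4442 -0.1379  0.0197]
side [273.7 303.2] 431 plane9 [ 0.2962 -0.1656] enc 0.3002 -0.1636 r 0.0608 med pt z [ 0.2935 -0.1705  0.0149]
```

View pics/cropA.png

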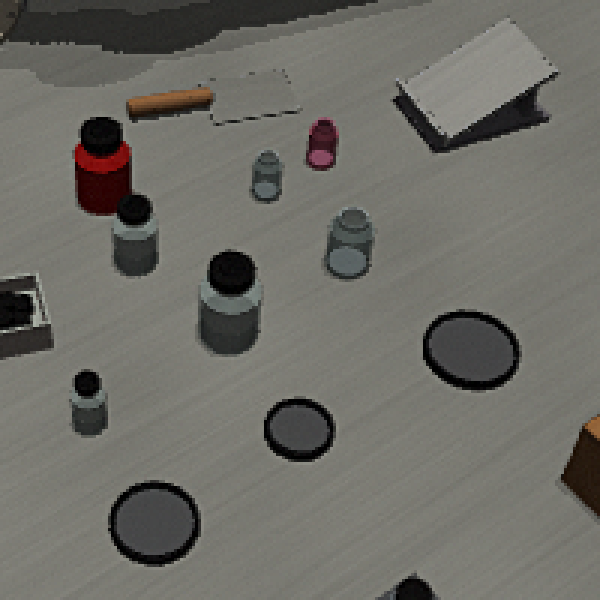

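View pics/cropB.png

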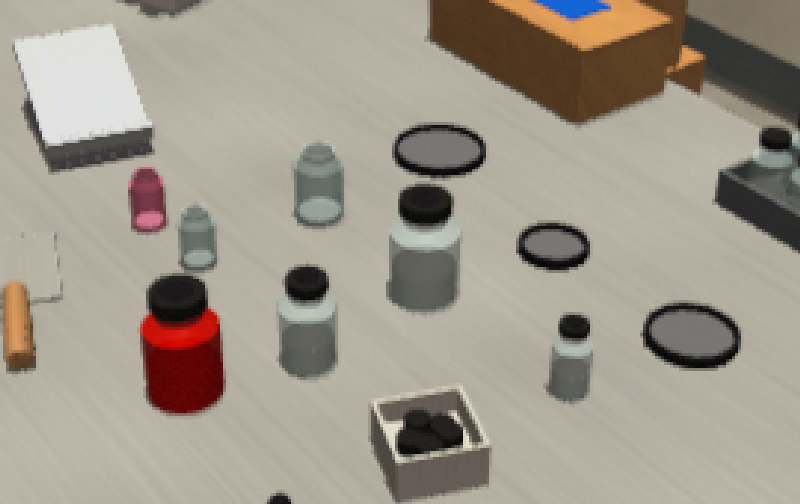

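The large tray is at (417,226), the small one at (359,252) and the medium one at (311,284). The enclosing radii confirm this: 42, 30 and 36 mm. Next I'll take overhead looks with the wrist camera.

Run:
```python
from h import *
s=np.load('pics/wrist0.npz'); o=sensors.get_obs()
Rt=R.from_quat(o['tcp_rot']); Rc=R.from_quat(s['orientation'])
rel=Rt.inv()*Rc; p=Rt.inv().apply(s['origin']-o['ee_pos']); print('cam in tool',p,rel.as_matrix().round(3))
for y in [0,np.pi/2,-np.pi/2,np.pi]:
  for pos in [(0.5,-0.05,.4),(0.55,-.05,.4),(.5,0,.35),(.5,.3,.35),(.45,-.35,.35)]:
    q=planner.inverse_kinematics(np.array(pos),down(y)); 
    print(round(y,2),pos,None if q is None else np.round(q,2), (R.from_quat(down(y)).apply(p)+pos).round(3), R.from_quat(down(y)).apply(rel.apply([0,0,1])).round(2))
```

```text
cam in tool [ 0.06901061  0.00041405 -0.1678028 ] [[ 0.001 -0.966 -0.258]
 [ 1.     0.     0.001]
 [-0.    -0.258  0.966]]
0 (0.5, -0.05, 0.4) [-0.15  0.07  0.21  1.67 -0.01  1.4  -1.51] [ 0.569 -0.05   0.568] [-0.26 -0.   -0.97]
0 (0.55, -0.05, 0.4) [-0.13  0.17  0.21  1.56 -0.04  1.42 -1.5 ] [ 0.619 -0.05   0.568] [-0.26 -0.   -0.97]
0 (0.5, 0, 0.35) [-0.23  0.09  0.19  1.76 -0.02  1.3  -1.61] [ 0.569 -0.     0.518] [-0.26 -0.   -0.97]
0 (0.5, 0.3, 0.35) [-0.69  0.25  0.13  1.57 -0.03  1.33 -2.13] [0.569 0.3   0.518] [-0.26 -0.   -0.97]
0 (0.45, -0.35, 0.35) [ 0.08  0.26  0.66  1.61 -0.16  1.33 -0.81] [ 0.519 -0.35   0.518] [-0.26 -0.   -0.97]
1.57 (0.5, -0.05, 0.4) [-0.06  0.07  0.11  1.67 -0.01  1.4   0.05] [0.5   0.019 0.568] [ 0.   -0.26 -0.97]
1.57 (0.55, -0.05, 0.4) [-0.04  0.17  0.1   1.55 -0.02  1.42  0.06] [0.55  0.019 0.568] [ 0.   -0.26 -0.97]
1.57 (0.5, 0, 0.35) [-0.1   0.09  0.05  1.75 -0.01  1.3  -0.05] [0.5   0.069 0.518] [ 0.   -0.26 -0.97]
1.57 (0.5, 0.3, 0.35) [-0.45  0.26 -0.18  1.56  0.05  1.33 -0.63] [0.5   0.369 0.518] [ 0.   -0.26 -0.97]
1.57 (0.45, -0.35, 0.
[... 367 characters left out ...]
.37] [0.5   0.231 0.518] [-0.    0.26 -0.97]
-1.57 (0.45, -0.35, 0.35) [-0.33  0.52  1.37  1.62 -0.51  1.43 -2.06] [ 0.45  -0.419  0.518] [-0.    0.26 -0.97]
3.14 (0.5, -0.05, 0.4) [ 0.04  0.07  0.01  1.66 -0.    1.41  1.62] [ 0.431 -0.05   0.568] [ 0.26  0.   -0.97]
3.14 (0.55, -0.05, 0.4) [ 0.08  0.17 -0.05  1.55  0.01  1.42  1.6 ] [ 0.481 -0.05   0.568] [ 0.26  0.   -0.97]
3.14 (0.5, 0, 0.35) [ 0.05  0.09 -0.11  1.75  0.01  1.3   1.51] [0.431 0.    0.518] [ 0.26  0.   -0.97]
3.14 (0.5, 0.3, 0.35) [-0.23  0.28 -0.44  1.55  0.12  1.34  0.88] [0.431 0.3   0.518] [ 0.26  0.   -0.97]
3.14 (0.45, -0.35, 0.35) [ 0.05  0.26  0.7   1.61 -0.17  1.33  2.34] [ 0.381 -0.35   0.518] [ 0.26  0.   -0.97]
```

Run:
```python
from h import *
for n,p in [('ws',(0.55,0.34,.35)),('wv',(0.63,-0.03,.43))]:
    ctrl.goto(np.array(p),down(np.pi)); s=snap('wrist',n); print(s['origin'],sensors.get_obs()['time'],sensors.get_obs()['ee_pos'])
```

```text
[0.48015304 0.34137631 0.51758065] 1.6333 [0.54862188 0.34153373 0.3494664 ]
[ 0.56112609 -0.02779567  0.5976578 ] 3.125 [ 0.6298854  -0.02749534  0.42964118]
```

View pics/ws.png

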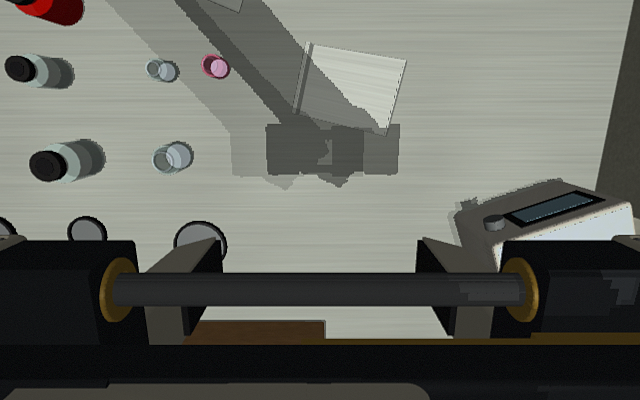

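View pics/wv.png

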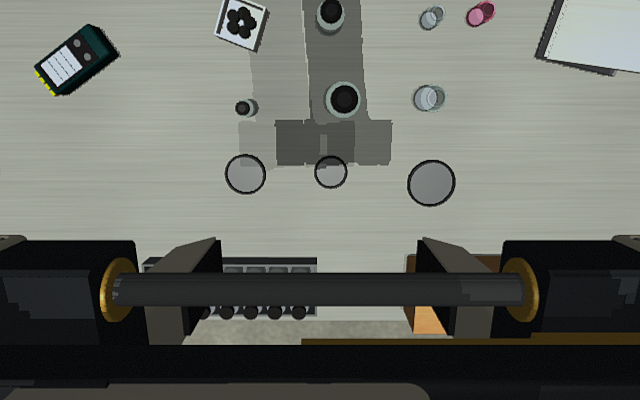

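The overhead view `wv` shows the trays at (245,174) medium, (330,172) small and (431,183) large. The stoppers are at (243,107) small, (331,12) medium and (343,99) large, and the logger is at (77,60) with its plugs to the lower left. In `ws` the stand's ledge is the left edge, (308,42) to (296,113), and it rises to the right.

Run:
```python
from h import *
def L(n):
    s=np.load(f'pics/{n}.npz'); return {k:s[k] for k in s.files}
s=L('wv'); px=s['pixels'].astype(int); g=px.max(axis=2)
m=(g<50).astype(np.uint8); m[235:]=0
N,l,st,c=cv2.connectedComponentsWithStats(m,connectivity=8)
for i in range(1,N):
    if st[i,4]<40: continue
    cs=max(cv2.findContours((l==i).astype(np.uint8),cv2.RETR_EXTERNAL,cv2.CHAIN_APPROX_NONE)[0],key=len)
    out=[]
    for z in (.009,.056,.070,.082):
        w=np.array([onplane(s,*q[0],z)[:2] for q in cs]).astype(np.float32)
        (cx,cy),(a,b),an=cv2.fitEllipse(w); out.append((round(z,3),round(cx,4),round(cy,4),round(a/2,4),round(b/2,4)))
    print(c[i].round(1),st[i,4],st[i,:4],out, 'depth z',pt(s,*c[i]).round(4))
# vial bodies from depth: cluster points by height
v,u=np.mgrid[0:235,0:640]
zm=s['z_map'][:235]; d=np.stack([(u-s['cx'])/s['fx'],(v-s['cy'])/s['fy'],np.ones_like(u)],-1)*zm[...,None]
P=R.from_quat(s['orientation']).apply(d.reshape(-1,3))+s['origin']
hm=((P[:,2]>.012).reshape(zm.shape)&(zm>0)).astype(np.uint8)
N,l,st,c=cv2.connectedComponentsWithStats(hm)
for i in range(1,N):
    if st[i,4]<60: continue
    q=P[(l==i).ravel()]; t=q[q[:,2]>q[:,2].max()-.006]
    print('blob',c[i].round(0),st[i,4],'top z',q[:,2].max().round(4),'topcentre',((t.min(0)+t.max(0))/2).round(4),'topext',(t.max(0)-t.min(0)).round(3)[:2])
t=P[((P[:,2]<.003)&(P[:,2]>-.01))]; print('table z',np.median(t[:,2]))
big=cv2.resize(cv2.imread('pics/wv.png')[0:130,0:160],None,fx=5,fy=4.5,interpolation=cv2.INTER_NEAREST); cv2.imwrite('pics/lg.png',big)
big=cv2.resize(cv2.imread('pics/ws.png')[25:155,270:430],None,fx=5,fy=4.5,interpolation=cv2.INTER_NEAREST); cv2.imwrite('pics/st.png',big)
```

```text
[330.8  10.9] 404 [321   0  21  24] [(0.009, 0.4233, -0.009, 0.0151, 0.0156), (0.056, 0.4343, -0.0105, 0.0139, 0.0144), (0.07, 0.4376, -0.011, 0.0135, 0.014), (0.082, 0.4404, -0.0113, 0.0132, 0.0137)] depth z [ 0.4375 -0.011   0.0699]
[545.3  35.1] 117 [535   0  21  60] [(0.009, 0.4593, 0.3153, 0.0072, 0.0449), (0.056, 0.4674, 0.2879, 0.0067, 0.0413), (0.07, 0.4699, 0.2797, 0.0065, 0.0403), (0.082, 0.4719, 0.2727, 0.0063, 0.0393)] depth z [0.4546 0.3157 0.007 ]
[240.7  21.9] 584 [227   7  29  31] [(0.009, 0.439, -0.1432, 0.0193, 0.0202), (0.056, 0.4487, -0.134, 0.0178, 0.0186), (0.07, 0.4517, -0.1312, 0.0173, 0.0181), (0.082, 0.4541, -0.1289, 0.0169, 0.0177)] depth z [ 0.44   -0.142   0.0153]
[81.8 58.8] 1997 [34 24 85 71] [(0.009, 0.4935, -0.3974, 0.0331, 0.0706), (0.056, 0.4989, -0.3679, 0.0304, 0.0649), (0.07, 0.5005, -0.3591, 0.0297, 0.0633), (0.082, 0.5019, -0.3516, 0.029, 0.0618)] depth z [ 0.4937 -0.3747  0.0311]
[576.  66.] 108 [549  60  60  16] [(0.009, 0.5027, 0.3956, 0.0027, 0.0617), (0.056, 0.5074, 0.3618, 0.0025, 0.0568), (0.07, 0.5088, 0.3517, 0.0024, 0.0553), (0.082, 0
[... 1362 characters left out ...]
re [ 0.4378 -0.0114  0.0709] topext [0.027 0.028]
blob [482.  13.] 494 top z 0.0505 topcentre [0.4302 0.2071 0.0476] topext [0.019 0.019]
blob [597.  35.] 5897 top z 0.0699 topcentre [0.4932 0.414  0.0669] topext [0.04  0.015]
blob [432.  17.] 427 top z 0.0514 topcentre [0.4345 0.1372 0.0485] topext [0.018 0.019]
blob [74. 61.] 3161 top z 0.0354 topcentre [ 0.4943 -0.3917  0.0324] topext [0.095 0.112]
blob [342. 100.] 1035 top z 0.0856 topcentre [0.5503 0.0076 0.0827] topext [0.037 0.037]
blob [430.  98.] 640 top z 0.063 topcentre [0.5472 0.1414 0.06  ] topext [0.026 0.027]
blob [245. 108.] 322 top z 0.059 topcentre [ 0.5627 -0.1389  0.0562] topext [0.02  0.019]
table z 0.0005642655255984064
```

View pics/lg.png

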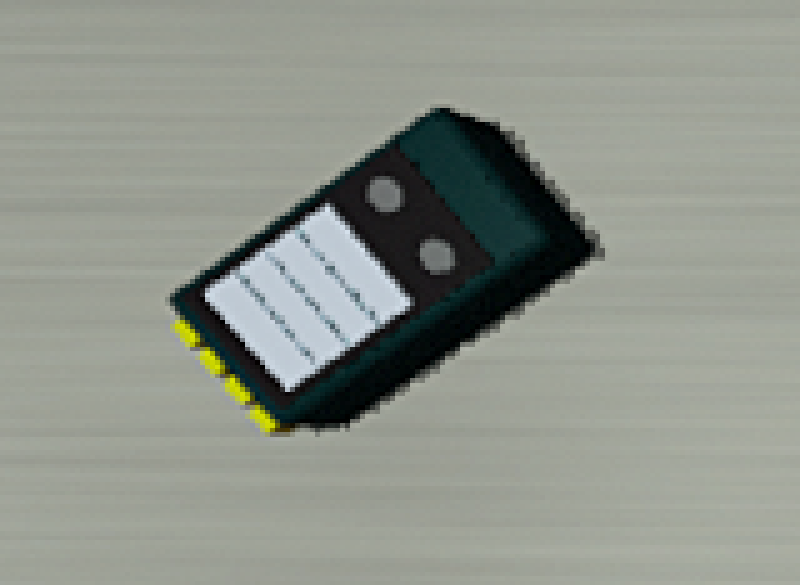

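View pics/st.png

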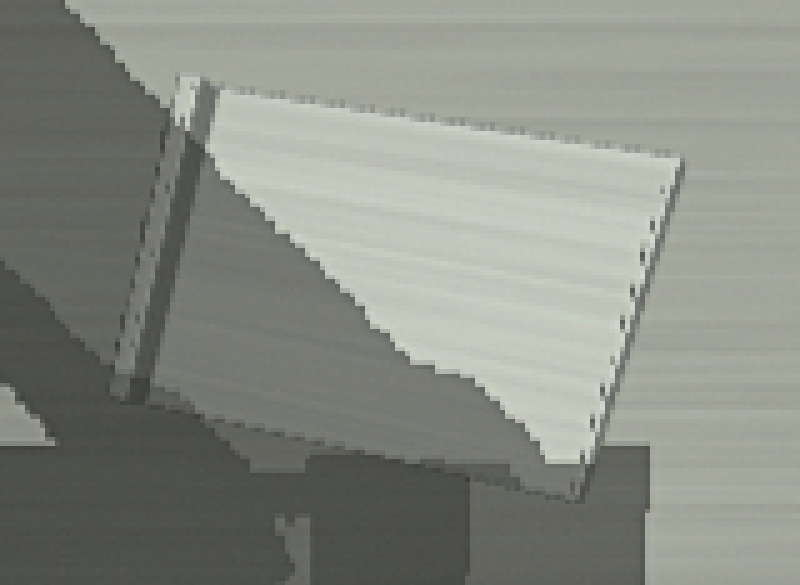

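```bash
cat >> h.py <<'E'
def darkcent(s,exp,h,rad,lo=50):
    """centroid of dark blob nearest expected point exp at height h (stopper top), returns xy on plane h"""
    g=s['pixels'].max(axis=2); m=(g<lo).astype(np.uint8)
    N,l,st,c=cv2.connectedComponentsWithStats(m,connectivity=8); best=None
    for i in range(1,N):
        if st[i,4]<40: continue
        cs=max(cv2.findContours((l==i).astype(np.uint8),cv2.RETR_EXTERNAL,cv2.CHAIN_APPROX_NONE)[0],key=len)
        w=np.array([onplane(s,*q[0],h)[:2] for q in cs]).astype(np.float32)
        (cx,cy),(a,b),an=cv2.fitEllipse(w)
        d=np.hypot(cx-exp[0],cy-exp[1])
        if abs(a/2-rad)<.006 and d<.03 and (best is None or d<best[0]): best=(d,round(cx,4),round(cy,4),round(a/2,4),round(b/2,4))
    return best
E
python3 - <<'E'
from h import *
o=sensors.get_obs(); print(o['time'],o['ee_pos'],np.abs(o['joint_velocities']).max())
s=snap('wrist','wv2'); print(s['origin'])
o=sensors.get_obs(); print(o['time'],o['ee_pos'])
for n,e,h,r in [('S',(.664,-.01),.009,.028),('M',(.669,-.15),.009,.034),('L',(.683,.157),.009,.04),('vs',(.5625,-.138),.056,.009),('vm',(.4377,-.011),.07,.0135),('vl',(.55,.008),.082,.0176)]:
    print(n,darkcent(s,e,h,r))
E
```

```text
3.125 [ 0.6298854  -0.02749534  0.42964118] 0.004739524093644682
[ 0.561143   -0.02765478  0.59763468]
3.175 [ 0.62989709 -0.02765126  0.42967938]
S (np.float64(0.0034111613790406095), 0.6637, -0.0066, 0.0263, 0.0267)
M (np.float64(0.0026616672790419826), 0.6682, -0.1474, 0.0322, 0.0329)
L (np.float64(0.004057871190680601), 0.6826, 0.161, 0.0383, 0.0394)
vs (np.float64(0.00035962612191217755), 0.5626, -0.1376, 0.0088, 0.0094)
vm (np.float64(0.00011825985544630568), 0.4376, -0.0109, 0.0135, 0.014)
vl (np.float64(0.00024066296955923), 0.5502, 0.0082, 0.0175, 0.018)
```

Run:
```python
from h import *
def L(n):
    s=np.load(f'pics/{n}.npz'); return {k:s[k] for k in s.files}
s=L('wv2'); c=[onplane(s,u,v,.03) for u,v in [(87.4,24),(34.4,66.2),(57,94.4),(110,53.3)]]
for q in c: print('lg',q.round(4))
c=np.array(c); print('centre',c.mean(0).round(4),'len',np.linalg.norm(c[0]-c[1]),np.linalg.norm(c[2]-c[3]),'w',np.linalg.norm(c[1]-c[2]),np.linalg.norm(c[0]-c[3]))
d=(c[1]+c[2]-c[0]-c[3]); print('yaw x', np.degrees(np.arctan2(d[1],d[0])), 'from width', np.degrees(np.arctan2(*( (c[1]-c[2])+(c[0]-c[3]))[[1,0]])))
s=L('ws')
hi=[onplane(s,406.6,60.1,.0687),onplane(s,386,136.1,.0687)]
lo=[onplane(s,313.6,44.6,.018),onplane(s,300,113.9,.018)]
for q in hi+lo: print('st',q.round(4))
hi=np.array(hi);lo=np.array(lo)
dx=hi.mean(0)-lo.mean(0); print('axis',np.degrees(np.arctan2(dx[1],dx[0])),np.linalg.norm(dx[:2]),'w',np.linalg.norm(hi[0]-hi[1]),np.linalg.norm(lo[0]-lo[1]))
for e in (hi,lo): e=e[1]-e[0]; print('edge normal',np.degrees(np.arctan2(-e[1],e[0]))*-1+90)
# depth
zm=s['z_map'];v,u=np.mgrid[0:400,0:640];dd=np.stack([(u-s['cx'])/s['fx'],(v-s['cy'])/s['fy'],np.ones_like(u)],-1)*zm[...,None]
P=R.from_quat(s['orientation']).apply(dd.reshape(-1,3)).reshape(400,640,3)+s['origin']
print(np.array2string(P[85,285:410:3],precision=4,suppress_small=True))
# plane fit on slope
Q=P[75:100:2,325:380:2].reshape(-1,3); cc=Q.mean(0); n=np.linalg.svd(Q-cc)[2][2]; n*=np.sign(n[2]); print('normal',n,'tilt',np.degrees(np.arccos(n[2])),'az',np.degrees(np.arctan2(-n[1],-n[0])),'c',cc)
```

```text
lg [ 0.4468 -0.3596  0.03  ]
lg [ 0.5042 -0.4471  0.03  ]
lg [ 0.5441 -0.421   0.03  ]
lg [ 0.486  -0.3328  0.03  ]
centre [ 0.4953 -0.3902  0.03  ] len 0.10463433397526752 0.10560397844141314 w 0.047612375958694435 0.04743565188056132
yaw x -56.668991027255224 from width -146.21319181410198
st [0.4265 0.4445 0.0687]
st [0.514  0.4249 0.0687]
st [0.4022 0.3354 0.018 ]
st [0.4886 0.317  0.018 ]
axis 77.08140391544664 0.11132183192482298 w 0.0896649684868092 0.0884339102032539
edge normal 77.34853581017381
edge normal 77.97610918803582
[[ 0.4506  0.296  -0.0001]
 [ 0.4506  0.3002  0.0005]
 [ 0.4802  0.3414  0.5176]
 [ 0.4507  0.3084  0.001 ]
 [ 0.4521  0.3139  0.0268]
 [ 0.4522  0.3179  0.029 ]
 [ 0.4518  0.3215  0.0218]
 [ 0.4516  0.3253  0.0187]
 [ 0.4517  0.3293  0.0201]
 [ 0.4518  0.3333  0.0216]
 [ 0.4519  0.3373  0.0247]
 [ 0.4521  0.3412  0.027 ]
 [ 0.4522  0.345   0.0288]
 [ 0.4522  0.3489  0.0292]
 [ 0.4523  0.3527  0.0321]
 [ 0.4524  0.3565  0.0338]
 [ 0.4525  0.3603  0.0361]
 [ 0.4526  0.364   0.0371]
 [ 0.4527  0.3677  0.039 ]
 [ 0.4527  0.3715  0.0396]
 [ 0.4529  0.3751  0.0426]
 [ 0.4529  0.3788  0.0428]
 [ 0.453   0.3824  0.0448]
 [ 0.453   0.3861  0.0459]
 [ 0.4531  0.3896  0.0474]
 [ 0.4533  0.3929  0.0516]
 [ 0.4534  0.3965  0.0521]
 [ 0.4534  0.4001  0.0533]
 [ 0.4535  0.4035  0.0549]
 [ 0.4536  0.4068  0.0575]
 [ 0.4537  0.4103  0.0587]
 [ 0.4538  0.4137  0.0606]
 [ 0.4538  0.4172  0.0614]
 [ 0.4539  0.4207  0.0619]
 [ 0.4541  0.4236  0.0659]
 [ 0.454   0.4274  0.0647]
 [ 0.4541  0.4308  0.0658]
 [ 0.4542  0.4337  0.0689]
 [ 0.4542  0.4373  0.0687]
 [ 0.4502  0.4562 -0.0004]
 [ 0.4503  0.4599  0.0013]
 [ 0.4503  0.4639  0.0017]]
normal [-0.09839137 -0.41342124  0.90520827] tilt 25.148651417676188 az 76.6130449584718 c [0.45544765 0.38324019 0.04597213]
```

```bash
cat >> h.py <<'E'
def ee(): return np.array(sensors.get_obs()['ee_pos'])
def fine(p,rot=None,sp=0.04,n=2,tol=.0005):
    """linear move, then correct the tracking residual"""
    p=np.array(p,float); cmd=p.copy(); ctrl.move_linear(cmd,rot,max_speed=sp)
    for _ in range(n):
        e=p-ee()
        if np.abs(e).max()<tol: break
        cmd=cmd+e; ctrl.move_linear(cmd,rot,max_speed=0.02)
    return cmd
def pickplace(src,dst,gz,force,yaw=np.pi):
    q=down(yaw); tz=gz+.006; up=tz+.11
    ctrl.goto(np.array([*src,up]),q)
    fine([*src,tz+.045],sp=.15,n=1,tol=.0008)
    bias=None
    fine([*src,tz],sp=.08)
    p0=ee(); jaws.clamp(force); ctrl.sleep(.2); o=sensors.get_obs()
    p1=np.array(o['ee_pos']); print('grip w',o['gripper_width'],'ee',p0.round(4),p1.round(4),'t',o['time'],flush=True)
    ctrl.move_linear(np.array([*src,up]),max_speed=.12)
    o=sensors.get_obs(); print('lift w',o['gripper_width'],'F',np.round(o['contact_force'],2),flush=True)
    ctrl.move_linear(np.array([*dst,up]),max_speed=.18)
    fine([*dst,p1[2]+.020],sp=.12)
    fine([*dst,p1[2]+.0045],sp=.03)
    o=sensors.get_obs(); print('before rel',np.round(o['ee_pos'],4),'F',np.round(o['contact_force'],2),flush=True)
    ctrl.sleep(.15); jaws.open_jaws(); ctrl.sleep(.2)
    ctrl.move_linear(np.array([*dst,up]),max_speed=.12)
    print('t',sensors.get_obs()['time'])
E
python3 - <<'E'
from h import *
pickplace((.5626,-.1376),(.6637,-.0066),.030,12)
s=snap('scene','a1');
E
python3 -c "
import cv2;a=cv2.imread('pics/a1.png')[110:310,260:460];cv2.imwrite('pics/a1c.png',cv2.resize(a,None,fx=3,fy=3))"
```

```text
grip w 0.01977526647838529 ee [ 0.5626 -0.1375  0.0357] [ 0.5626 -0.1376  0.036 ] t 7.2083
lift w 0.019957566364816656 F [-0.74 -0.02  0.52]
before rel [ 0.6635 -0.0065  0.0402] F [ 0.55 -0.15 -0.39]
t 13.7333
```

View pics/a1c.png

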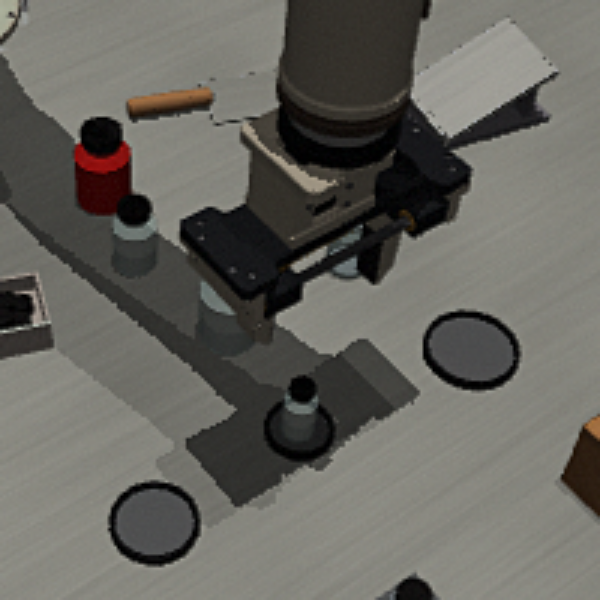

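The small vial now stands in its tray at (300,425) in the crop. The grip width read 20 mm against an expected 28 mm, so I'll watch that on the medium vial.

```bash
python3 - <<'E'
from h import *
pickplace((.4376,-.0109),(.6682,-.1474),.032,15)
s=snap('scene','a2');
E
python3 -c "
import cv2;a=cv2.imread('pics/a2.png')[110:310,260:460];cv2.imwrite('pics/a2c.png',cv2.resize(a,None,fx=3,fy=3))"
```

```text
grip w 0.028767721056095225 ee [ 0.4377 -0.0108  0.038 ] [ 0.4376 -0.0109  0.038 ] t 17.4333
lift w 0.02869092259613639 F [-0.21  0.11 -0.29]
before rel [ 0.668  -0.1473  0.0422] F [ 0.19 -0.34 -0.6 ]
t 24.425
```

View pics/a2c.png

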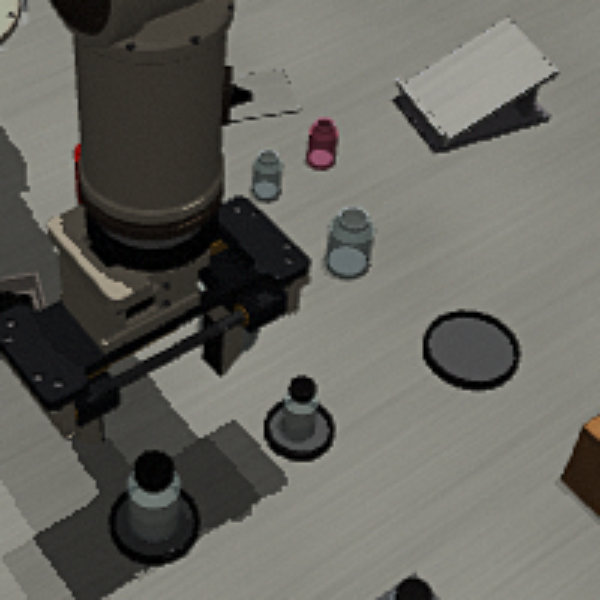

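The medium vial is upright in its tray at (155,520) in the crop. The grip width was again below the body diameter and close to the stopper diameter, so I'll look at the grip on the large vial.

Run:
```python
from h import *
src=(.5502,.0082)
q=down(np.pi); tz=.046; up=tz+.11
ctrl.goto(np.array([*src,up]),q)
fine([*src,tz+.045],sp=.15,n=1,tol=.0008)
fine([*src,tz],sp=.08)
jaws.clamp(20); ctrl.sleep(.2); o=sensors.get_obs(); print(o['gripper_width'],o['ee_pos'],o['time'])
snap('side','a3'); snap('scene','a3s')
a=cv2.imread('pics/a3.png')[100:260,240:440];cv2.imwrite('pics/a3c.png',cv2.resize(a,(800,600*800//750*0+600)))
```

```text
0.037888052266212745 [0.55019504 0.00810662 0.04598568] 27.6583
```

View pics/a3c.png

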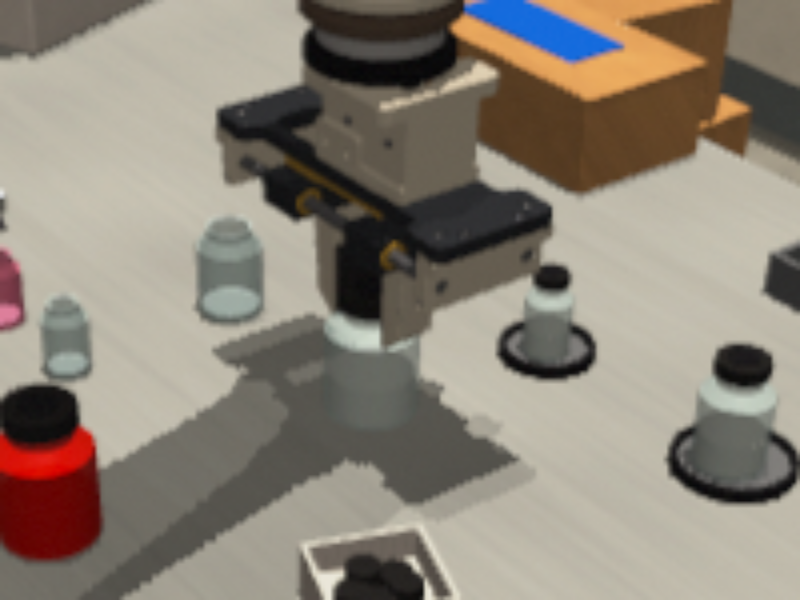

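The picture shows the fingers closed on the stopper, with the tips near (341,189) in the side view. The fingers reach less far than the stated tool frame says, so I'll measure where the tips really are.

Run:
```python
from h import *
def L(n):
    s=np.load(f'pics/{n}.npz'); return {k:s[k] for k in s.files}
s=L('a3')
for u,v in [(340,190),(335,190),(340,184),(338,180),(345,186),(340,176),(330,185)]:
    print(u,v,pt(s,u,v).round(4), s['pixels'][v,u])
cv2.imwrite('pics/a3d.png',cv2.resize(cv2.imread('pics/a3.png')[140:220,300:400],(800,600),interpolation=cv2.INTER_NEAREST))
cv2.imwrite('pics/a3e.png',cv2.resize(cv2.imread('pics/a3s.png')[150:250,270:400],(780,600),interpolation=cv2.INTER_NEAREST))
o=sensors.get_obs(); print(o['contact_force'],o['moment'],R.from_quat(o['tcp_rot']).as_matrix().round(3))
```

```text
340 190 [ 0.5431 -0.0268  0.0685] [116 114 102]
335 190 [ 0.5402 -0.0139  0.0627] [119 117 106]
340 184 [ 0.5405 -0.0294  0.0856] [94 89 76]
338 180 [ 0.5392 -0.024   0.0929] [94 88 75]
345 186 [ 0.5557 -0.0273  0.0739] [98 90 78]
340 176 [ 0.5392 -0.0301  0.1056] [102  95  82]
330 185 [ 0.535  -0.0031  0.0713] [95 98 92]
[-0.08676517 -0.73027551 -0.01445788] [-0.04844758  0.02062966 -0.03898409] [[-1.  0.  0.]
 [ 0.  1. -0.]
 [-0. -0. -1.]]
```

View pics/a3d.png

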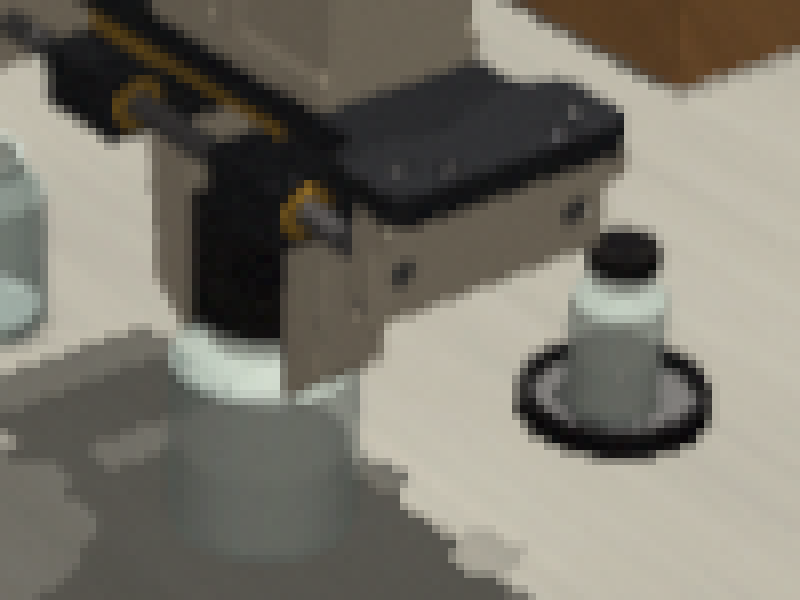

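View pics/a3e.png

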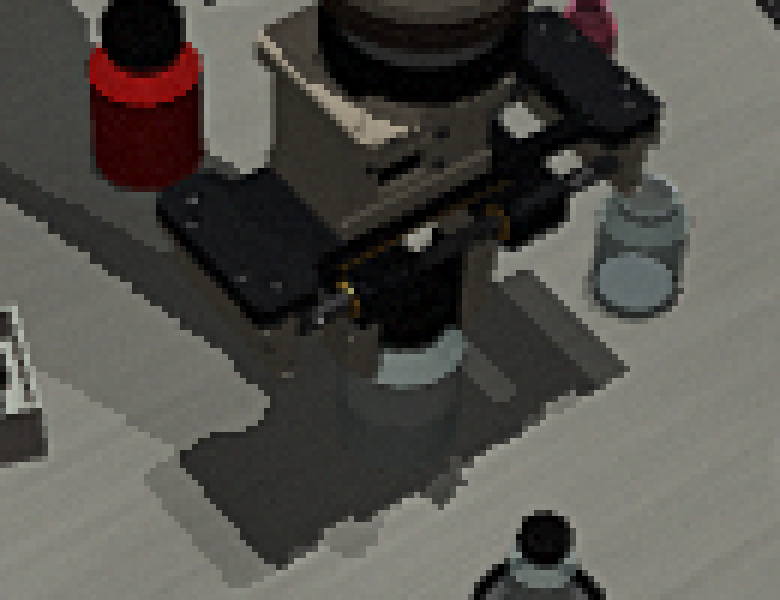

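The true tips are about 16 mm above the reported TCP, not 25 mm below it, so the stated z offset is off by about 40 mm. The stopper hold is sound and relative heights still apply, so I'll carry the large vial as gripped and find the tip height by touch before handling the logger.

Run:
```python
from h import *
src=(.5502,.0082);dst=(.6826,.1610);up=.046+.11
p1=ee()
ctrl.move_linear(np.array([*src,up]),max_speed=.12)
o=sensors.get_obs(); print('lift w',o['gripper_width'],np.round(o['contact_force'],2))
ctrl.move_linear(np.array([*dst,up]),max_speed=.15)
fine([*dst,p1[2]+.020],sp=.12)
fine([*dst,p1[2]+.0045],sp=.03)
print(ee().round(4))
ctrl.sleep(.15); jaws.open_jaws(); ctrl.sleep(.2)
ctrl.move_linear(np.array([*dst,up]),max_speed=.15)
# overhead check on the way to logger
ctrl.goto(np.array([.63,-.06,.43]),down(np.pi)); ctrl.sleep(.2)
s=snap('wrist','chk'); print(s['origin'],sensors.get_obs()['time'])
for n,e,h,r in [('S',(.664,-.008),.009,.028),('M',(.669,-.149),.009,.034),('L',(.683,.16),.009,.04),('vs',(.664,-.008),.060,.009),('vm',(.669,-.149),.074,.0135),('vl',(.683,.16),.086,.0176)]:
    print(n,darkcent(s,e,h,r))
```

```text
lift w 0.03779846364050206 [-0.31 -0.32 -0.59]
[0.6825 0.1609 0.0501]
[ 0.56146797 -0.05886091  0.59663776] 35.8917
S (np.float64(0.0012294290093298845), 0.6635, -0.0069, 0.0261, 0.0267)
M (np.float64(0.0015782640200860583), 0.6681, -0.1477, 0.0321, 0.0326)
L (np.float64(0.0010229757311577437), 0.6828, 0.161, 0.0374, 0.0384)
vs (np.float64(0.0013604776489449005), 0.6627, -0.0075, 0.0088, 0.0096)
vm None
vl (np.float64(0.0022955875506303017), 0.6809, 0.1591, 0.0178, 0.0202)
```

View pics/chk.png

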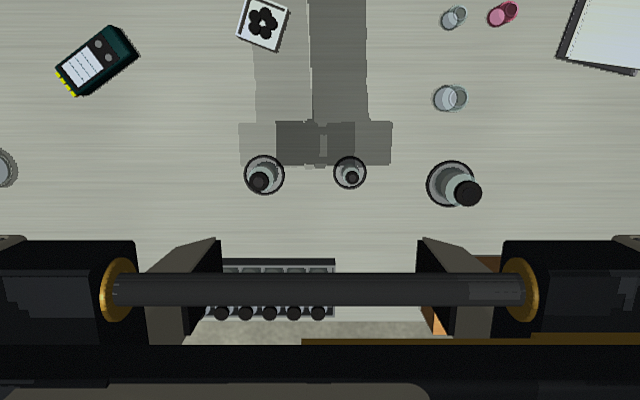

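All three vials stand upright in their trays in the overhead view: medium (265,175), small (350,172), large (453,185). The measured offsets are within about 2.5 mm for the small and large vials; the medium stopper merges with its rim in the mask. Now I'll plan the logger move.

Run:
```python
from h import *
s=np.load('pics/chk.npz'); s={k:s[k] for k in s.files}
zm=s['z_map'];v,u=np.mgrid[0:235,0:640];dd=np.stack([(u-s['cx'])/s['fx'],(v-s['cy'])/s['fy'],np.ones_like(u)],-1)*zm[:235][...,None]
P=R.from_quat(s['orientation']).apply(dd.reshape(-1,3))+s['origin']
for c,h in [((.6682,-.1474),.074),((.6637,-.0066),.060),((.6826,.161),.086)]:
    k=(np.hypot(P[:,0]-c[0],P[:,1]-c[1])<.03)&(P[:,2]>h-.006); q=P[k]; print(((q.min(0)+q.max(0))/2).round(4),(q.max(0)-q.min(0)).round(3),len(q))
pk=(.4953,-.3902); pl=np.array([.4556,.3699,.0548])
for w,f in [(-56.5,0),(123.5,180)]:
    r=np.radians
    for p in [(*pk,.12),(*pk,-.01)]:
        q=planner.inverse_kinematics(np.array(p),down(r(w))); print(w,p,None if q is None else np.round(q,2))
    Rp=R.from_euler('z',77.3+0,degrees=True)*R.from_euler('y',-25,degrees=True)*R.from_quat([1,0,0,0])*R.from_euler('z',f,degrees=True)
    for h in (.1,.03,-.02):
        p=pl-Rp.apply([0,0,1])*h*1.0
        q=planner.inverse_kinematics(p,Rp.as_quat()); print('place',h,p.round(3),None if q is None else np.round(q,2))
```

```text
[ 0.667  -0.1467  0.0728] [0.028 0.028 0.009] 308
[ 0.6637 -0.0079  0.0594] [0.02  0.02  0.007] 150
[0.682  0.1602 0.085 ] [0.037 0.038 0.009] 558
-56.5 (0.4953, -0.3902, 0.12) [-0.18  1.03  1.35  1.72 -1.05  1.3  -1.14]
-56.5 (0.4953, -0.3902, -0.01) [-0.17  1.31  1.35  1.77 -1.35  1.31 -1.02]
place 0.1 [0.446 0.329 0.145] [-0.1   0.29 -0.41  2.13 -0.46  0.5  -0.32]
place 0.03 [0.453 0.358 0.082] [-0.16  0.44 -0.41  2.13 -0.46  0.34 -0.32]
place -0.02 [0.457 0.378 0.037] [-0.2   0.55 -0.41  2.11 -0.46  0.24 -0.32]
123.5 (0.4953, -0.3902, 0.12) [ 0.71  0.54 -0.11  1.69  0.07  0.92  1.15]
123.5 (0.4953, -0.3902, -0.01) [ 0.7   0.72 -0.1   1.74  0.1   0.69  1.13]
place 0.1 [0.446 0.329 0.145] [ 0.21  0.36 -0.78  2.13 -0.16  0.46  2.56]
place 0.03 [0.453 0.358 0.082] [ 0.07  0.51 -0.69  2.12 -0.02  0.32  2.43]
place -0.02 [0.457 0.378 0.037] [-0.04  0.6  -0.61  2.1   0.04  0.22  2.37]
```

Run:
```python
from h import *
w=np.radians(-56.5); pk=(.4953,-.3902)
ctrl.goto(np.array([*pk,.16]),down(w)); print(sensors.get_obs()['time'],ee())
fine([*pk,.06],sp=.15,n=2)
s=snap('wrist','l1'); snap('scene','l1s'); snap('side','l1d')
f0=np.array(sensors.get_obs()['contact_force'])
for z in (.03,.012,.002,-.006):
    fine([*pk,z],sp=.06,n=1); o=sensors.get_obs(); df=np.array(o['contact_force'])-f0; print(z,np.round(o['ee_pos'],4),df.round(2))
    if abs(df[2])>4: break
snap('side','l2d'); snap('scene','l2s'); print(sensors.get_obs()['time'],sensors.get_obs()['qpos'])
a=cv2.resize(cv2.imread('pics/l2d.png')[220:400,360:560],(800,720))[:600]; cv2.imwrite('pics/l2dc.png',a)
```

```text
38.2083 [ 0.49560347 -0.38970294  0.15968302]
0.03 [ 0.4951 -0.3903  0.0298] [0.17 0.55 0.45]
0.012 [ 0.4958 -0.3906  0.0128] [-0.33 -0.3  -0.  ]
0.002 [ 0.4958 -0.3908  0.003 ] [0.58 0.34 0.18]
-0.006 [ 0.4957 -0.3909 -0.0051] [0.49 0.7  0.58]
41.9833 [-0.10837386  1.1218131   1.15434519  1.76364288 -1.16296943  1.11401047
 -1.09408355]
```

View pics/l2dc.png

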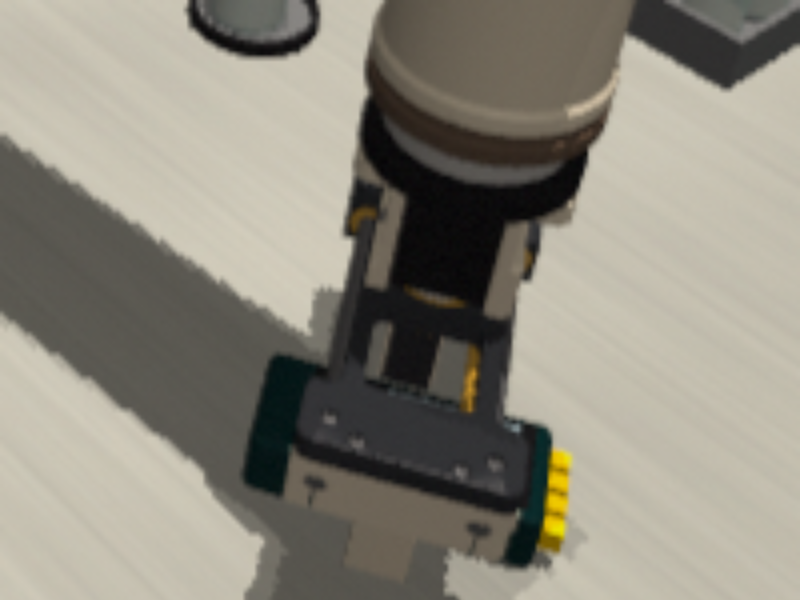

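View pics/l2s.png

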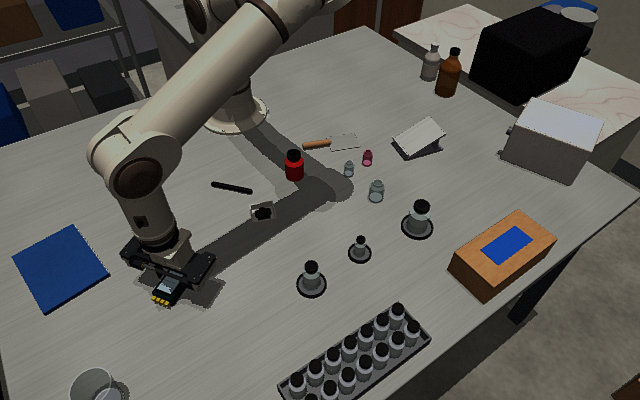

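The gripper straddles the logger, aligned with it, with the finger near the logger's mid-length at (380,550) in the crop and no contact force. Clamping and lifting.

Run:
```python
from h import *
jaws.clamp(35); ctrl.sleep(.3); o=sensors.get_obs(); print(o['gripper_width'],np.round(o['ee_pos'],4),np.round(o['contact_force'],2),R.from_quat(o['tcp_rot']).as_matrix().round(3).tolist())
e0=np.array(o['ee_pos'])
np.savez('grasp.npz',p=e0,q=o['tcp_rot'])
ctrl.move_linear(e0+[0,0,.02],max_speed=.08); 
ctrl.move_linear(e0+[0,0,.15],max_speed=.15); o=sensors.get_obs(); print(o['gripper_width'],np.round(o['contact_force'],2),o['time'])
snap('side','l3d'); snap('scene','l3s')
a=cv2.resize(cv2.imread('pics/l3d.png')[120:330,360:640],(800,600)); cv2.imwrite('pics/l3dc.png',a)
pl=np.array([.4556,.3699,.0548])
Rp=R.from_euler('z',77.3,degrees=True)*R.from_euler('y',-25,degrees=True)*R.from_quat([1,0,0,0])
lc=np.array([.4953,-.3902,.015]); off=R.from_quat(np.load('grasp.npz')['q']).inv().apply(lc-e0); print('logger in tool',off)
for h in (.10,.05,.01,0):
    p=pl+np.array([0,0,h])-Rp.apply(off); q=planner.inverse_kinematics(p,Rp.as_quat()); print(h,p.round(3),None if q is None else np.round(q,2))
```

```text
0.049698537804066176 [ 0.4955 -0.3907 -0.0053] [ 0.05 -0.27 -0.79] [[0.552, -0.834, -0.0], [-0.834, -0.552, -0.0], [0.0, 0.0, -1.0]]
0.04965197103418594 [ 0.39  0.95 -1.74] 44.4333
logger in tool [-0.00055366 -0.00012857 -0.02029993]
0.1 [0.458 0.379 0.137] [-1.21  0.43  0.8   2.1  -1.08  0.73  0.12]
0.05 [0.458 0.379 0.087] [-1.14  0.52  0.73  2.12 -1.25  0.7   0.28]
0.01 [0.458 0.379 0.047] [-1.1   0.6   0.68  2.13 -1.38  0.68  0.41]
0 [0.458 0.379 0.037] [-0.56  0.52  0.01  2.12 -1.04  0.37  0.19]
```

View pics/l3dc.png

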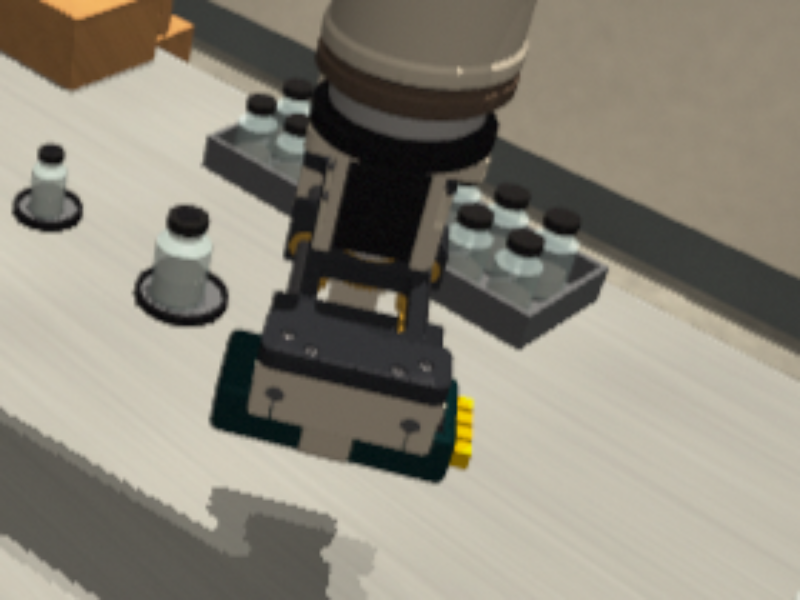

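The logger is held level and squarely, with the width at 49.7 mm. Moving it to a tilted pose above the stand.

```bash
cat >> h.py <<'E'
PL=np.array([.4556,.3699,.0548]); OFF=np.array([-0.00055,-0.00013,-0.0203])
Rp=R.from_euler('z',77.3,degrees=True)*R.from_euler('y',-25,degrees=True)*R.from_quat([1,0,0,0])
UX=(R.from_euler('z',77.3,degrees=True)*R.from_euler('y',-25,degrees=True)).apply([1,0,0]); UN=(R.from_euler('z',77.3,degrees=True)*R.from_euler('y',-25,degrees=True)).apply([0,0,1])
def tcp(lc): return np.asarray(lc)-Rp.apply(OFF)
E
python3 - <<'E'
from h import *
p=ee(); ctrl.move_linear(np.array([p[0],p[1],.28]),max_speed=.2)
ctrl.goto(np.array([.56,-.03,.30]),down(np.radians(10)))
print(sensors.get_obs()['qpos'])
t=tcp(PL+np.array([0,0,.09])+UX*.010)
ctrl.goto(t,Rp.as_quat()); fine(t,Rp.as_quat(),n=2)
o=sensors.get_obs(); print(o['time'],ee()-t,o['gripper_width'],np.round(o['qpos'],2),np.round(o['contact_force'],2), (R.from_quat(o['tcp_rot']).inv()*Rp).magnitude())
for n in('side','scene'):
    snap(n,'m1'+n)
a=cv2.resize(cv2.imread('pics/m1scene.png')[60:210,330:530],(800,600)); cv2.imwrite('pics/m1a.png',a)
a=cv2.resize(cv2.imread('pics/m1side.png')[60:210,130:330],(800,600)); cv2.imwrite('pics/m1b.png',a)
E
```

```text
[-0.96813093  0.63896409  1.46098894  1.71880558 -0.64659085  1.38629812
 -0.79584948]
49.1417 [ 1.60606126e-04 -8.39812128e-05  8.19083393e-05] 0.04971481714090686 [-1.12  0.42  0.68  2.09 -1.04  0.68  0.08] [ 0.8  -0.28 -1.57] 0.0002202275729741273
```

View pics/m1a.png

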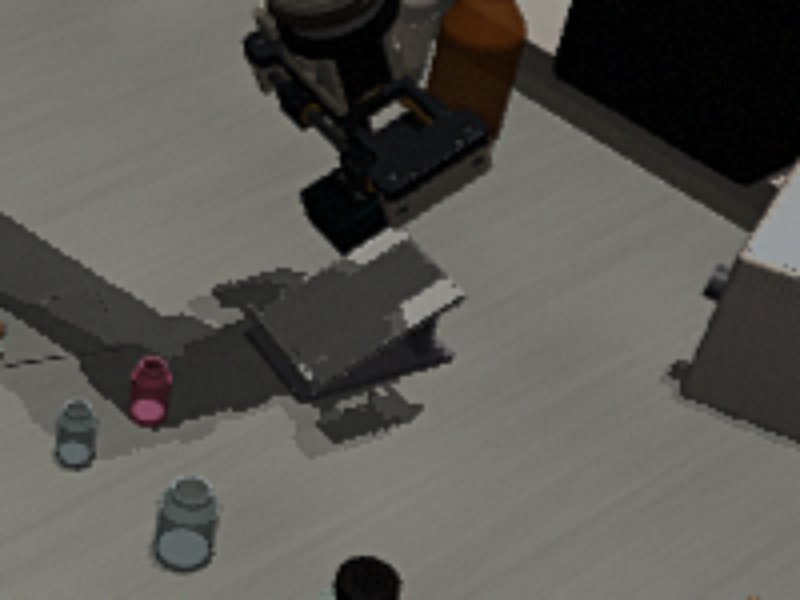

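View pics/m1b.png

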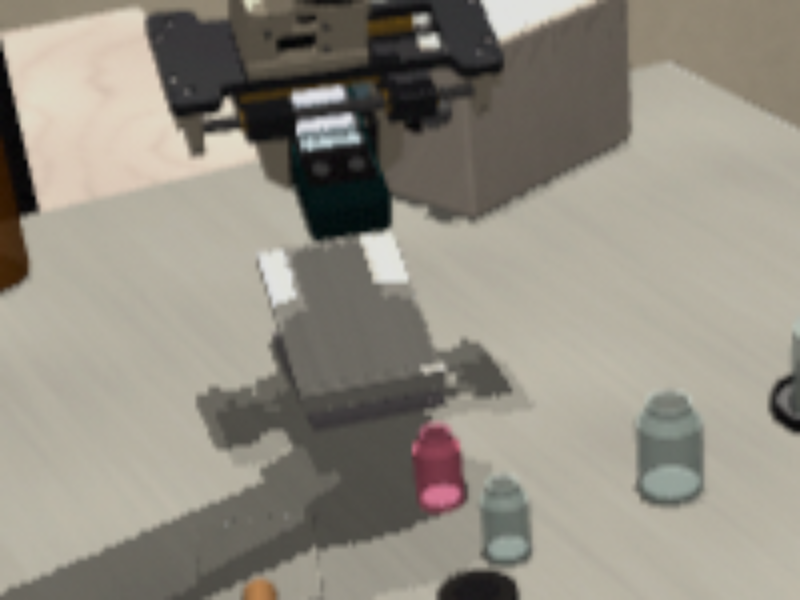

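```bash
python3 - <<'E'
from h import *
UY=np.cross(UN,UX)
def proj(s,p):
    c=R.from_quat(s['orientation']).inv().apply(p-s['origin']); return np.round([s['cx']+s['fx']*c[0]/c[2],s['cy']+s['fy']*c[1]/c[2]],1)
lc=PL+np.array([0,0,.09])+UX*.010
for n in('side','scene'):
    s=np.load(f'pics/m1{n}.npz')
    for a in(1,-1):
        for b in(1,-1): print(n,'y',a,'n',b,proj(s,lc-UX*.055+UY*.025*a+UN*.015*b))
    print('stand seat ends',[proj(s,np.array([.446,.3275,.018])+UY*.045*a) for a in (1,-1)],'high',[proj(s,np.array([.446,.3275,.018])+UX*.12+UY*.045*a) for a in (1,-1)])
E
python3 -c "
import cv2
cv2.imwrite('pics/m1c.png',cv2.resize(cv2.imread('pics/m1side.png')[80:170,190:250],(400,600),interpolation=0))
cv2.imwrite('pics/m1d.png',cv2.resize(cv2.imread('pics/m1scene.png')[90:165,385:455],(560,600),interpolation=0))"
```

```text
side y 1 n 1 [207.1 113.4]
side y 1 n -1 [207.4 121.8]
side y -1 n 1 [228.  110.1]
side y -1 n -1 [227.8 118.4]
stand seat ends [array([204.8, 159.1]), array([240.1, 152.4])] high [array([193.6, 123. ]), array([227.6, 117.4])]
scene y 1 n 1 [402.7 107.7]
scene y 1 n -1 [405.2 114.7]
scene y -1 n 1 [412. 118.]
scene y -1 n -1 [414.3 124.9]
stand seat ends [array([394.4, 137.2]), array([409.6, 155.8])] high [array([428.6, 115.3]), array([445.5, 133.1])]
```

View pics/m1c.png

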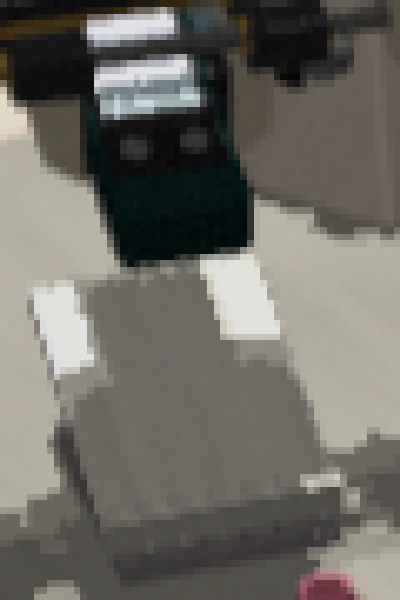

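View pics/m1d.png

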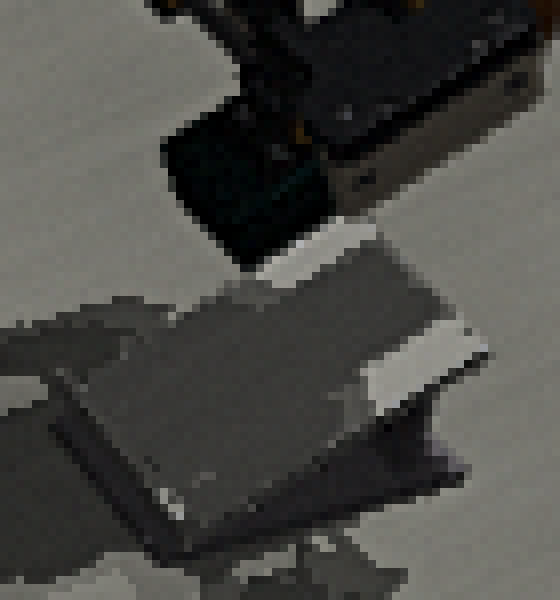

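The logger is seen within about 2 to 4 mm of the prediction, slightly uphill and high, and the stand corners agree within 1 px. I'll lower it along the slope normal until it touches, then slide it down to the ledge, watching the force.

```bash
cat > lower.py <<'E'
from h import *
q=Rp.as_quat()
base=PL+UX*.008
ctrl.move_linear(tcp(base+UN*.02),q,max_speed=.08)
cmd=tcp(base+UN*.010); cmd=fine(cmd,q,sp=.05,n=2)
ctrl.sleep(.2)
def F(n=4):
    f=[]
    for _ in range(n): f.append(sensors.get_obs()['contact_force']); ctrl.sleep(.03)
    return np.mean(f,axis=0)
f0=F(); print('f0',f0.round(2),'t',sensors.get_obs()['time'])
down_=0
for i in range(16):
    cmd=cmd-UN*.001; ctrl.move_linear(cmd,q,max_speed=.01)
    d=F()-f0; print('n',i,'F.n',round(d@UN,2),'F.x',round(d@UX,2),'h',round((ee()-tcp(base))@UN,4))
    if d@UN>2.5: break
cmd=cmd+UN*.0008; ctrl.move_linear(cmd,q,max_speed=.01)
f1=F(); print('f1',((f1-f0)@UN).round(2))
for i in range(18):
    cmd=cmd-UX*.001; ctrl.move_linear(cmd,q,max_speed=.01)
    d=F()-f1; print('x',i,'F.x',round(d@UX,2),'F.n',round(d@UN,2),'x',round((ee()-tcp(PL))@UX,4))
    if d@UX>3: break
o=sensors.get_obs(); print('t',o['time'],o['gripper_width'])
np.savez('cmd.npz',cmd=cmd)
for n in('side','scene'): snap(n,'n1'+n)
cv2.imwrite('pics/n1c.png',cv2.resize(cv2.imread('pics/n1side.png')[80:180,170:270],(600,600),interpolation=0))
cv2.imwrite('pics/n1d.png',cv2.resize(cv2.imread('pics/n1scene.png')[80:165,375:460],(600,600),interpolation=0))
E
python3 lower.py
```

```text
f0 [ 0.02  0.01 -1.73] t 50.9917
n 0 F.n 0.3 F.x 0.27 h 0.009
n 1 F.n -0.07 F.x 0.29 h 0.008
n 2 F.n -0.65 F.x 0.27 h 0.007
n 3 F.n 0.34 F.x 0.06 h 0.006
n 4 F.n 0.06 F.x -0.31 h 0.005
n 5 F.n 0.22 F.x 0.08 h 0.004
n 6 F.n 0.1 F.x -0.18 h 0.003
n 7 F.n 0.14 F.x 0.08 h 0.002
n 8 F.n 3.26 F.x 0.02 h 0.0011
f1 0.03
x 0 F.x 0.54 F.n -0.25 x 0.007
x 1 F.x 0.2 F.n -0.24 x 0.006
x 2 F.x 0.57 F.n -0.13 x 0.005
x 3 F.x 0.15 F.n 0.14 x 0.004
x 4 F.x 0.24 F.n -0.17 x 0.003
x 5 F.x 0.02 F.n 0.01 x 0.002
x 6 F.x 0.01 F.n 0.01 x 0.001
x 7 F.x 0.37 F.n 0.14 x -0.0
x 8 F.x 0.24 F.n 0.07 x -0.001
x 9 F.x 0.49 F.n -0.05 x -0.002
x 10 F.x 0.65 F.n -0.03 x -0.003
x 11 F.x 1.03 F.n -0.02 x -0.004
x 12 F.x 2.54 F.n -0.57 x -0.0042
x 13 F.x 6.21 F.n 0.27 x -0.0043
t 60.1917 0.04973662317437863
```

It touched the slope at 1 mm above the nominal height and the ledge at -4 mm, which matches the seen offset.

View pics/n1c.png

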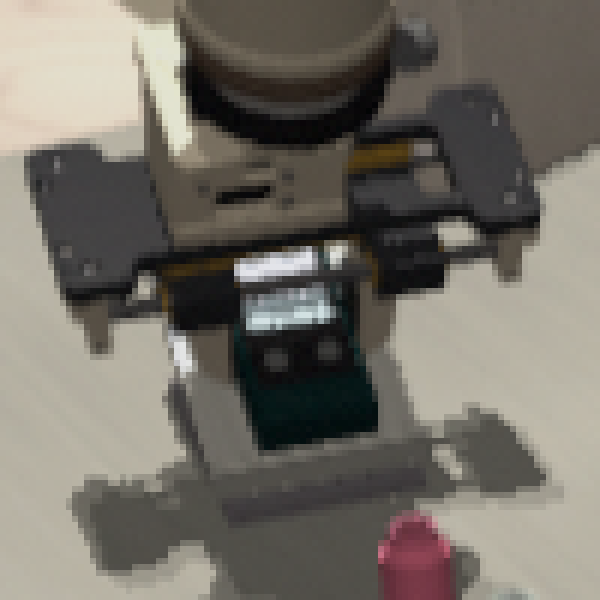

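View pics/n1d.png

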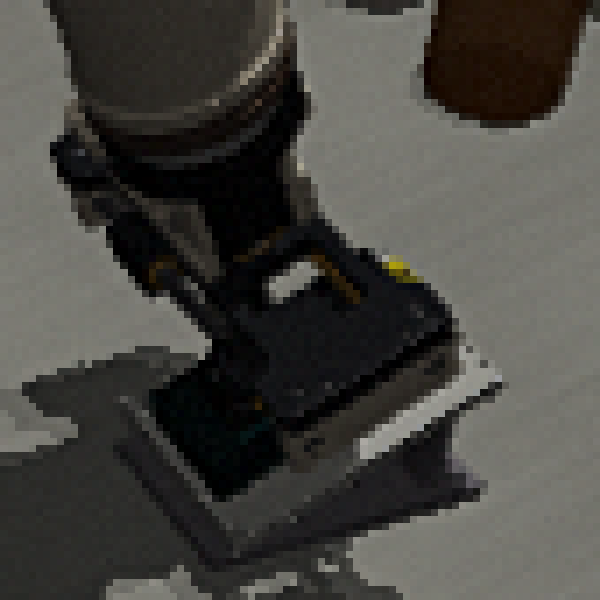

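The logger is mid-width at the ledge, with side-view margins of about 50 and 47 px, screen up and plugs at the high end. Lowering the last fraction of a millimetre and releasing.

Run:
```python
from h import *
q=Rp.as_quat(); cmd=np.load('cmd.npz')['cmd']
cmd=cmd-UN*.0009; ctrl.move_linear(cmd,q,max_speed=.01); ctrl.sleep(.2)
o=sensors.get_obs(); print(np.round(o['contact_force'],2))
jaws.open_jaws(); ctrl.sleep(.2)
ctrl.move_linear(ee()+UN*.09,q,max_speed=.12)
p=ee(); ctrl.move_linear(p+np.array([0,0,.12]),q,max_speed=.2)
ctrl.goto(np.array([.55,.34,.35]),down(np.radians(180)) ) if planner.inverse_kinematics(np.array([.55,.34,.35]),down(np.pi)) is not None else None
ctrl.sleep(.2); snap('wrist','o1w'); snap('side','o1'); snap('scene','o1s'); print(sensors.get_obs()['time'],ee())
cv2.imwrite('pics/o1wc.png',cv2.resize(cv2.imread('pics/o1w.png')[15:165,260:440],(720,600),interpolation=0))
cv2.imwrite('pics/o1c.png',cv2.resize(cv2.imread('pics/o1.png')[100:180,180:260],(600,600),interpolation=0))
```

```text
[0.34 4.71 5.1 ]
65.0167 [0.54977447 0.3399622  0.35004756]
```

View pics/o1wc.png

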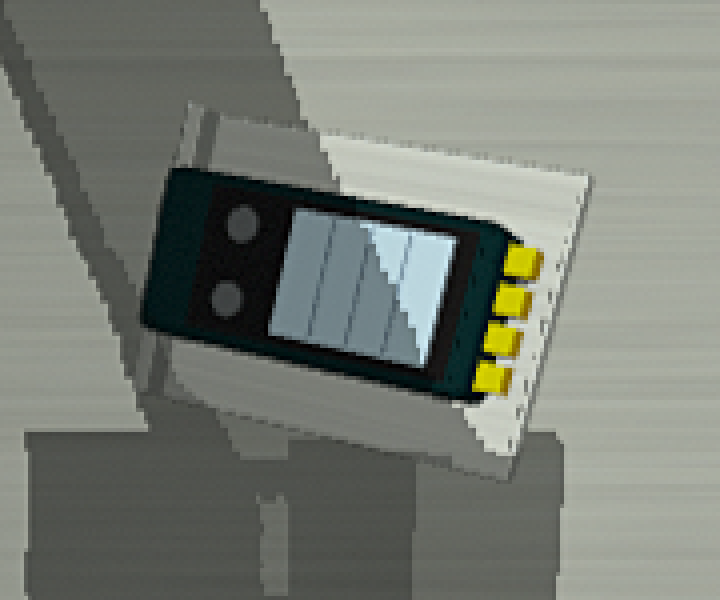

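View pics/o1c.png

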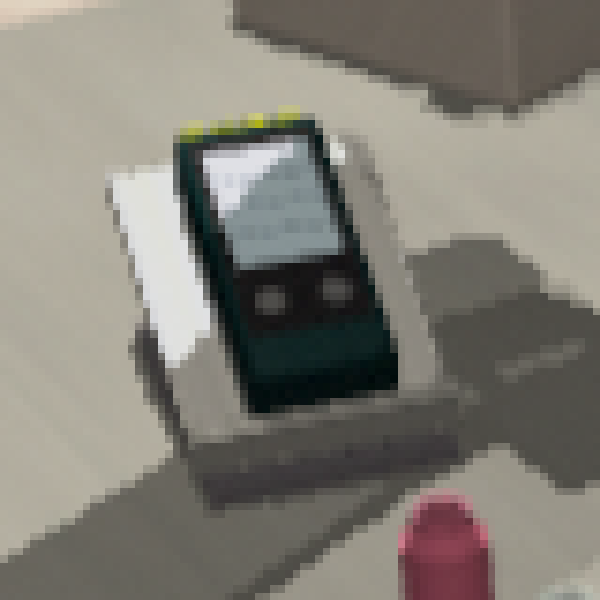

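View pics/o1s.png

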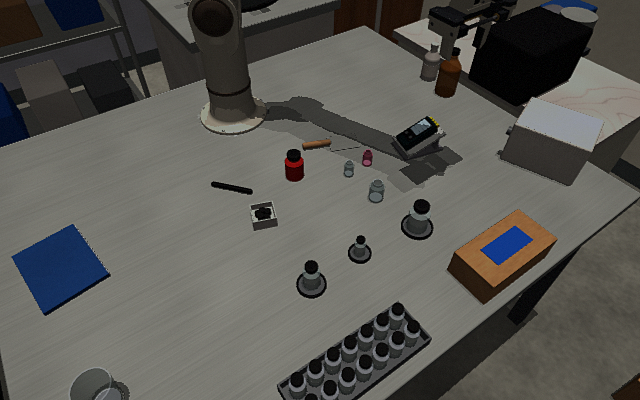

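Run:
```python
from h import *
s=np.load('pics/o1w.npz'); s={k:s[k] for k in s.files}
b=[onplane(s,303,57,.0452),onplane(s,296.3,96.3,.0452)]; t=[onplane(s,388,72,.0917),onplane(s,378.8,115.8,.0917)]
hi=[onplane(s,260+590/4,15+177/4,.0687),onplane(s,260+510/4,15+480/4,.0687)]
for k in b+t+hi: print(k.round(4))
b=np.mean(b,0);t=np.mean(t,0);h=np.mean(hi,0); d=t-b; print('az',np.degrees(np.arctan2(d[1],d[0])),np.linalg.norm(d))
a=np.radians(77.3); X=np.array([np.cos(a),np.sin(a)]);Y=np.array([-X[1],X[0]])
for n,k in (('bot',b),('top',t),('high',h)): r=k[:2]-[.446,.3275]; print(n,'along',(r@X).round(4),'lat',(r@Y).round(4))
# screen mask axis by yellow plugs + button: depth plane
zm=s['z_map'];v,u=np.mgrid[0:235,0:640];dd=np.stack([(u-s['cx'])/s['fx'],(v-s['cy'])/s['fy'],np.ones_like(u)],-1)*zm[:235][...,None]
P=(R.from_quat(s['orientation']).apply(dd.reshape(-1,3))+s['origin']).reshape(235,640,3)
Q=P[65:105,310:375].reshape(-1,3); Q=Q[Q[:,2]>.03]; c=Q.mean(0); n=np.linalg.svd(Q-c,full_matrices=False)[2][2]; n*=np.sign(n[2]); print('tilt',np.degrees(np.arccos(n[2])),'height over slope',(c-np.array([.446,.3275,.018]))@UN)
k=P[...,:].reshape(-1,3)-np.array([.446,.3275,.018]); x=k@UX; y=k@np.cross(UN,UX); z=k@UN
m=(abs(z-.031)<.006)&(abs(y)<.045)&(x>-.02)&(x<.13)
for lo,hi_ in ((.01,.03),(.03,.06),(.06,.08),(.08,.10)):
    w=m&(x>lo)&(x<hi_); print(lo,hi_,np.percentile(y[w],[1,99]).round(4),np.percentile(y[w],[1,99]).mean().round(4))
w=m&(abs(y)<.02); print('x ext',np.percentile(x[w],[.5,99.5]).round(4))
```

```text
[0.4213 0.3213 0.0452]
[0.4675 0.3124 0.0452]
[0.4429 0.4178 0.0917]
[0.4904 0.4096 0.0917]
[0.4268 0.4441 0.0687]
[0.5138 0.425  0.0687]
az 77.10862029568749 0.10971945491770611
bot along -0.0107 lat -0.0008
top along 0.0887 lat -0.0011
high along 0.1098 lat -0.0002
tilt 83.24533948439947 height over slope 0.033310369410525766
0.01 0.03 [-0.0252  0.0234] -0.0009
0.03 0.06 [-0.0253  0.0235] -0.0009
0.06 0.08 [-0.0253  0.0233] -0.001
0.08 0.1 [-0.0251  0.0235] -0.0008
x ext [1.000e-04 1.083e-01]
```

Run:
```python
from h import *
a=np.load('pics/scene0.npz')['pixels'].astype(int); b=np.load('pics/o1s.npz')['pixels'].astype(int)
for n,(u,v) in dict(open_a=(377,190),open_b=(349,168),pink=(367,158),red=(294,165)).items():
    print(n,np.abs(a-b)[v-14:v+14,u-8:u+8].mean().round(1))
print(sensors.get_obs()['time']); print(close_job())
```

```text
open_a 1.5
open_b 4.7
pink 13.9
red 2.5
65.0167
the job is handed in; nothing more can be done
None
```

The job is handed in at about 65 s of the 112 s allowed. All three stoppered vials stand in their trays and the logger lies on its stand.

- **Vials:** each stands upright in the tray of its own size. The last overhead depth check put each stopper within about 1.5 mm of its tray's centre. For the large vial a colour-based check read about 2.5 mm off instead, and for the medium vial that check gave no reading because its stopper merged with the tray rim.
- **Logger:** it lies screen up with the yellow plugs at the high end.
    - It is straight to within about 0.2° and about 1 mm off mid-ledge.
    - I slid it down until the ledge pushed back with about 6 N. After release, the depth view put its bottom end about 0.1 mm from the ledge corner, though a corner estimate read about 2 mm uphill of that.
    - A plane fit of its tilt gave a meaningless 83°, so I ignored it.
- **Things left alone:** the open vials and the red and pink look-alikes appear unmoved in the last scene picture. The image change was small, except around the pink one (13.9 against 1.5–4.7 for the others), which I put down to the arm's shadow. I did not measure its position again.
- **Tool frame mismatch:** the fingertips sat roughly 40 mm higher than the stated tool frame implies. The vials were therefore held by their stoppers, not their bodies. None slipped.

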